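# Set the register stop to the margin index and hold its cam lever shut

## Task

Lift the brass spacer ring up and off the post of the register stop and set it down in the white tray. Then, with the cam lever still open, draw the spring-loaded leg out until its line meets the index rider's line, and squeeze the lever's thumb tab fully home towards the post while keeping the lines together. Finish still squeezing post and tab, holding the leg at the line (the spring would pull it back), with the rider and the other things on the bench left as they are.

Things in the scene. Friction and masses are not known exactly. Their poses are not given: they have to be found in the camera images.
- stop: Fixed register stop: dark base plate 130 x 400 mm, 8 mm thick, and a grey sleeve 52 x 140 mm (top 37 mm up, screw head 45 mm) from which the leg slides. Origin at bench height under the sleeve's mouth, on the leg's axis. y: the way the leg comes out; z up. The sleeve lies at y -140 to 0 mm, the rider's scale bar at x 44 to 60 mm. Place and yaw vary.
- leg (a joint): Travel of the steel leg, m: 0 fully in (start), at most 0.085, growing along the stop's +y. A spring pulls it in with 3 to 4.5 N (friction 1 N), even with the lever shut. Bar 22 mm wide, top 29 mm above the bench; round flange under the post 36 mm across, top 32 mm up; cross shoe at its end, top 36 mm up, near face 78 mm beyond the post's axis.
- post: Round steel post, 16 mm diameter, fixed on the leg's axis, 50 mm from the sleeve's mouth when the leg is in. Origin on its axis at its foot, 30 mm above the bench; its top is 75 mm above the bench. Axes as the stop's. Push its sleeve side (-y) to draw the leg out.
- lever (a joint): Cam lever travel on the leg, m: 0 open (start), 0.020 closed, along the stop's -y towards the post. Takes 4 to 5 N; springs open if let go. Post's sleeve side to tab's outer face: 50 mm open, 30 mm closed. Fingers closing evenly on both let the leg slip in by half of the closing (10 mm in all) unless the hand moves out along +y as much.
- thumb_tab: Upright black thumb tab of the cam lever, 26 mm wide (x), 10 mm thick (y), on the leg's axis. Origin at the middle of its foot, 35 mm above the bench; top 75 mm up. 37 mm along +y from the post's axis when open, 17 mm closed. Its foot plate, 34 mm wide, reaches 15 mm beyond the tab's outer face, top 36 mm up; small cam rollers at its sides reach 45 mm up.
- spacer: Loose brass spacer ring, outer diameter 40 mm, bore 20 mm, 26 mm high, 60 to 130 g. Origin at the centre of its underside. It starts round the post, on the flange, underside 32 mm and top 58 mm above the bench; it keeps the lever from closing and must rise 43 mm to clear the post.
- tray: Fixed white square tray, 150 x 150 mm outside, rim 14 mm high, walls and floor about 4 mm thick. Origin at the centre of its underside.
- leg_mark (a point): The black line on top of the pointer of the leg's shoe; moves with the leg. 40 mm to the +x side of the leg's axis, 84 mm along +y from the post's axis, 36 mm above the bench.
- index_line (a point): The black line on the brass pointer of the index rider on the scale bar, 44 mm to the +x side of the leg's axis, 36 mm above the bench. It starts 30 to 75 mm beyond the leg's line; stiff, must stay put. Axes as the stop's: the leg is at length when both lines have the same y in the stop's frame.
- ink_jar: Bystander: ink jar, 60 mm diameter, 75 mm high, beside the sleeve on the +x side.
- palette_knife: Bystander: palette knife, 200 mm long, lying on the near side of the stop.
- washer: Bystander: flat steel washer, 48 mm across, 8 mm thick, lying on the far side of the stop; not the spacer.
- screwdriver: Bystander: screwdriver, 170 mm long, lying to the left.
- solvent_can: Bystander: can, 70 mm diameter, 130 mm high, standing behind the tray.
- brayer: Bystander: hand roller lying to the left of the stop, 110 mm wide and about 200 mm long.
There are look-alikes about, which are no part of the job. Several things look just like the tray: the one meant starts farthest to the robot's right.

How it is judged:
On the way, in this order (a step that is already met when the one before it is completed fails the run):
1. the spacer ring is lifted clear of the post (z of spacer in the frame of post above 0.048 m), for 0.1 s.
2. the spacer ring lies in the tray, let go (x of spacer in the frame of tray between -0.062 and 0.062 m and y of spacer in the frame of tray between -0.062 and 0.062 m and height (world z) of spacer below 0.025 m and contact force between the fingers and spacer below 0.1 N and linear speed of spacer below 0.03 m/s), for 0.2 s.
3. the leg is held out with its line within 5 mm of the index line, lever still open (y of leg_mark in the frame of index_line between -0.005 and 0.005 m and value of joint lever below 0.008 m and contact force between the fingers and post above 0.5 N), for 0.2 s.
At the end, for the whole second after the job is handed in: Leg line within 4 mm of the index line, lever at least 17 of 20 mm closed, fingers pressing on both post and thumb tab (over 1 N each), spacer ring at rest and untouched in the tray (centre within 62 mm of its middle each way, underside below 25 mm) (all of step 2 and y of leg_mark in the frame of index_line between -0.004 and 0.004 m and value of joint lever above 0.017 m and contact force between the fingers and post above 1 N and contact force between the fingers and thumb_tab above 1 N); the arm keeps its last pose, push and grip.
It fails at once if the lever is squeezed past half way while the lines are more than 7 mm apart (value of joint lever above 0.01 m and not (y of leg_mark in the frame of index_line between -0.007 and 0.007 m)).
It fails at once if the spacer ring is let go in the air (contact force between the fingers and spacer below 0.02 N and height (world z) of spacer above 0.035 m and horizontal distance between spacer and post above 0.03 m).
It fails at once if the index rider is pushed along by more than 4 mm (distance of index_line from where it was at the start of the episode above 0.004 m).
It fails at once if a bystander is moved by more than 30 mm (distance of any of ink_jar, palette_knife, washer, screwdriver, solvent_can, brayer from where it was at the start of the episode above 0.03 m).
It also fails if it takes over 51 s, if anything falls off the work surface, if the arm or the gripper's body presses on something with over 40 N, if the wrist force passes 120 N, or if a joint passes its speed limit or range.

## Robot

A 6-joint arm with a two-finger parallel gripper is mounted at the origin on the work surface. World frame = base frame: x ahead of the robot, y to its left, z up, the work surface at z = 0. Lengths are in m, angles in rad, forces in N, time in s.
With the tool pointing down it reaches from about 0.3 to 0.75 m from the base axis. Payload 8.5 kg.
Tool frame: the origin (TCP) lies on the centre line of the jaws, within the pads' length; the fingertips stand 11 mm ahead of it and the grasp point (between the pads) lies 8 mm behind it; z points along the fingers, y is the direction in which the jaws open and shut (so a half turn about z gives the same grasp; the last joint's range is limited). The gripper opens to 88 mm and grips with 3 to 60 N. Pads are 18 mm wide; open, the fingers measure 123 mm over their backs; the gripper's body (75 mm by 187 mm) begins 45 mm behind the grasp point.
Start: joints at [1.109, 0.381, 1.297, -0, 1.464, -0.215], TCP at [0.134, 0.533, 0.226] pointing down, gripper open.
Joint ranges: [-3.11, 3.11], [-0.89, 2.33], [0.22, 2.48], [-1.42, 4.56], [0.17, 2.85], [-2.88, 2.88]. Speed limits (rad/s): [2.39, 2.39, 3.14, 3.14, 3.14, 3.14].

## Interface

Orientations are given as a unit quaternion [w, x, y, z].
In Python, from workcell import monitor, viewer, hand_in gives the robot as it stands.
- The arm moves only by the shell command python3 -m pendant 'ROWS' [OPENING] [FORCE]. ROWS is JSON, a list that holds one entry, the list of rows, each a list of 6 numbers: the shift along the tool's x, y, z in mm, then the turn, a rotation vector about the tool's x, y, z in degrees. A call has 1 to 20 rows; each row shifts and turns the commanded pose from where the row before left it, along the tool's axes as they then stand; what a row does not reach is not made up. A row lasts 1/8 s, in which the tool goes at most 62.5 mm and 10.7 degrees, less where a joint would pass 70% of its speed; a pose out of reach is approached as far as the arm can. A call is refused whole if a number of a shift passes 62.5 or a number of a turn 10.7, either way. A call with a gripper value outside its range is refused whole. OPENING is the gripper's target within -1 to 1 (shut at 1, half-way at 0, fully open at -1), set as the call begins (- or left out, the last holds). The fingers move at their own pace and stop on an object; FORCE is the grip in N (left out, the last holds). Time passes only in rows, so rows that do not move let the fingers close. It gives the time, the measured TCP pose, the force and the opening at its end, in the units of the state.
- monitor.sense(): the state, without advancing time (a new reading comes with each control period).
- viewer.snapshot(name): name is "scene" or "top" or "wrist"; returns a dict with "pixels" (400x640x3 uint8, red, green, blue), "vertical_fov" (degrees; the focal length in pixels is half the picture's height over the tangent of half this angle, whatever the lens; pixels are square), "cx", "cy" (the principal point, pixels), "rvec" (rotation vector, rad) and "tvec" (3), from world to camera coordinates, as OpenCV has them. Camera axes: x right, y down, z forward; pixel columns grow to the right and rows downward; lengths in m; the calibration is good to about 2 mm. A picture is of the moment at which its call begins. There is no depth.
- hand_in(): hands the job in, once; it reports no verdict.
The state is a dict: "t": time; "joint_positions": joint angles; "joint_vel": joint speeds; "joint_efforts": joint torques, N m; "ee_pos": TCP position; "orientation": TCP orientation; "wrist_force": force on the tool from outside, world axes, zero at the start; "ft_torque": the same for the moment, N m; "width": finger opening in m.
Only numpy, scipy, OpenCV 4.12 (cv2) and the standard library are available. Lean on these libraries where they do the work, as an engineer would, in place of code of your own. Each camera call takes 0.05 s, during which the arm holds its last target. There are 200 camera calls.

## Working session

There is one attempt and no reset: what is moved stays moved. The work goes in short steps, Python scripts to look and compute and a shell command to move; the robot and the scene stay as the last step left them, time stands still between calls to the robot, and variables do not carry over. Pictures are saved under pics/ and viewed, about 8 in all and at most 12, crops included, and the job is handed in when it is done.

```bash
ls; mkdir -p pics; cat > h.py <<'E'
import numpy as np, cv2
from workcell import monitor, viewer, hand_in
from scipy.spatial.transform import Rotation as R
def snap(n,f):
    s=viewer.snapshot(n); s['pixels']=np.array(s['pixels'],np.uint8)
    cv2.imwrite(f'pics/{f}.png',s['pixels'][:,:,::-1]); np.savez(f'pics/{f}.npz',**s); return s
def load(f): return dict(np.load(f'pics/{f}.npz'))
def ray(s,u,v,z):
    """pixel -> world point on plane z"""
    f=200/np.tan(np.radians(float(s['vertical_fov']))/2)
    Rm=R.from_rotvec(np.ravel(s['rvec'])).as_matrix(); c=-Rm.T@np.ravel(s['tvec'])
    d=Rm.T@np.array([(u-s['cx'])/f,(v-s['cy'])/f,1.]); return c+d*(z-c[2])/d[2]
def proj(s,p):
    f=200/np.tan(np.radians(float(s['vertical_fov']))/2)
    q=R.from_rotvec(np.ravel(s['rvec'])).as_matrix()@np.asarray(p)+np.ravel(s['tvec'])
    return np.array([f*q[0]/q[2]+s['cx'],f*q[1]/q[2]+s['cy']])
def tool(st=None):
    st=st or monitor.sense(); q=st['orientation']
    return np.array(st['ee_pos']),R.from_quat([q[1],q[2],q[3],q[0]])
E
python3 - <<'E'
from h import *
for n in("top","scene"):
    s=snap(n,n+'0'); print(n,s['vertical_fov'],s['rvec'],s['tvec'],s['cx'],s['cy'])
print(monitor.sense()); print(tool()[1].as_matrix().round(3))
E
```

```text
pics
top 51.94357843153081 [ 1.97468579 -2.25347222  0.22760662] [0.05126955 0.5203685  0.93830079] 328.1958364746666 191.06980547518688
scene 54.13962715430392 [ 2.07342411  1.13618352 -0.51738821] [-0.25949338 -0.21866144  1.19426731] 322.12824949618727 199.02356134097278
{'t': 0.1, 'joint_positions': array([ 1.10872294e+00,  3.81139002e-01,  1.29812656e+00,  1.23637597e-05,
        1.46356730e+00, -2.15308034e-01]), 'joint_vel': array([-0.00065124, -0.00173935, -0.00053284, -0.00130973, -0.00116201,
       -0.00015538]), 'joint_efforts': array([ 2.31859005e-03, -4.38649321e+01, -2.24910629e+01,  7.14227417e-02,
        3.42211139e-02, -5.95567917e-05]), 'ee_pos': array([0.13423952, 0.53311439, 0.22551364]), 'orientation': array([-2.11827540e-04,  1.23070504e-01,  9.92397736e-01, -5.82833165e-04]), 'wrist_force': array([ 0.59830765,  1.39137658, -0.57740618]), 'ft_torque': array([ 0.01822982,  0.01226392, -0.02378729]), 'width': 0.0885803913035181}
[[-0.97   0.244 -0.001]
 [ 0.244  0.97  -0.001]
 [ 0.    -0.001 -1.   ]]
```

View pics/top0.png

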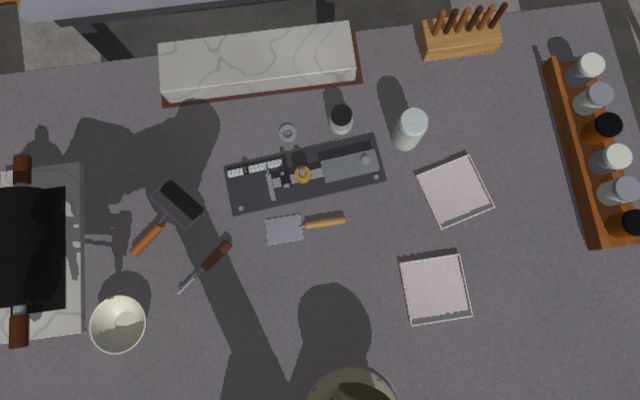

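View pics/scene0.png

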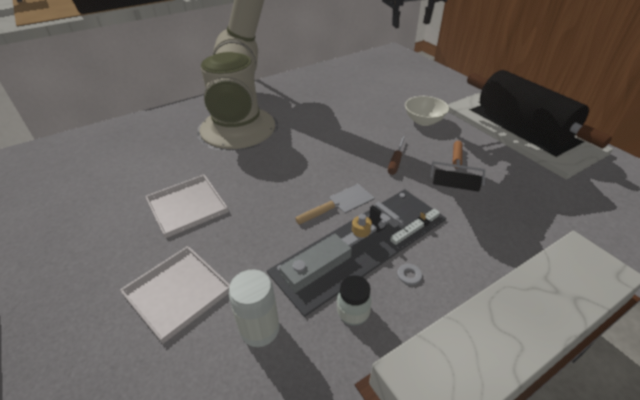

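```bash
python3 - <<'E'
from h import *
s=load('top0')
for n,u,v,z in [('trayA',455,190,.01),('trayB',435,288,.01),('ring',302,174,.058),('plate',233,215,.008),('plate',225,165,.008),('plate',386,180,.008),('plate',374,133,.008),('can',412,117,.13),('washer',288,132,.008)]:
    print(n,ray(s,u,v,z).round(3))
im=s['pixels'][:,:,::-1]
a=cv2.resize(im[110:230,205:405],None,fx=4,fy=4,interpolation=cv2.INTER_CUBIC)
cv2.imwrite('pics/c1.png',cv2.convertScaleAbs(a,alpha=1.5,beta=10))
E
```

```text
trayA [ 0.492 -0.336  0.01 ]
trayB [ 0.262 -0.242  0.01 ]
ring [0.572 0.04  0.058]
plate [0.503 0.225 0.008]
plate [0.634 0.235 0.008]
plate [ 0.541 -0.168  0.008]
plate [ 0.669 -0.157  0.008]
can [ 0.655 -0.23   0.13 ]
washer [0.702 0.065 0.008]
```

View pics/c1.png

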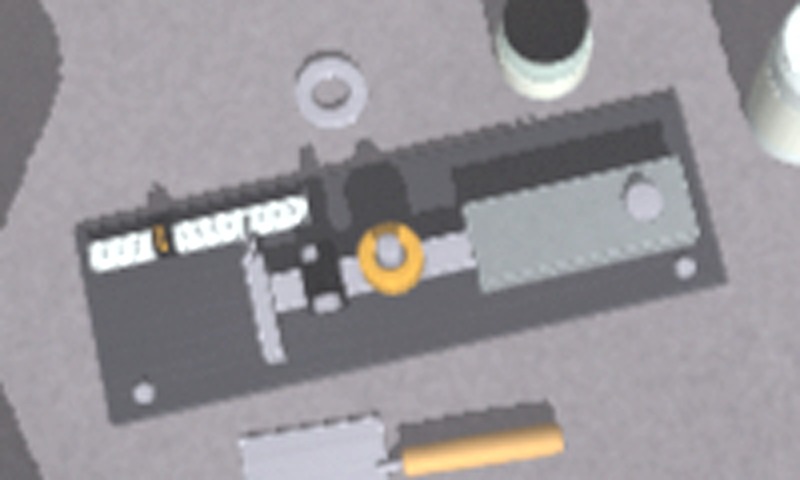

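```bash
python3 -m pendant '[[[-50,-34,0,0,0,0],[-50,-34,0,0,0,0],[-50,-34,0,0,0,0],[-50,-34,0,0,0,0],[-50,-34,0,0,0,0],[-50,-34,0,0,0,0],[-50,-34,0,0,0,0],[-50,-34,0,0,0,0],[-50,-34,0,0,0,0],[-50,-34,0,0,0,0],[-45,-31,0,0,0,0]]]' -1 && python3 -m pendant '[[[0,0,0,0,0,10],[0,0,0,0,0,10],[0,0,0,0,0,10],[0,0,0,0,0,10],[0,0,0,0,0,10],[0,0,0,0,0,10],[0,0,0,0,0,10.7],[0,0,0,0,0,0],[0,0,0,0,0,0]]]'; python3 - <<'E'
from h import *
p,r=tool(); print(p,r.as_matrix().round(3),monitor.sense()['joint_positions'].round(2))
s=snap('wrist','w1'); print(s['vertical_fov'],s['cx'],s['cy'],proj(s,[.572,.04,.058]))
E
```

```text
t: 1.48
ee_pos: [0.5733, 0.0385, 0.2257]
orientation: [-0.0, 0.123, 0.992, 0.0]
wrist_force: [-0.3, 0.5, -0.4]
width: 0.0883
t: 2.6
ee_pos: [0.5721, 0.0404, 0.2259]
orientation: [-0.0, 0.673, 0.739, -0.0]
wrist_force: [-0.4, 0.6, 0.5]
width: 0.088
[0.57213488 0.04041129 0.22585551] [[-0.094  0.996 -0.   ]
 [ 0.996  0.094  0.   ]
 [ 0.    -0.    -1.   ]] [-0.14  0.42  1.23 -0.    1.49 -0.23]
58.95988352796053 326.2179720121414 201.18529799927103 [325.12379549 181.50048482]
```

View pics/w1.png

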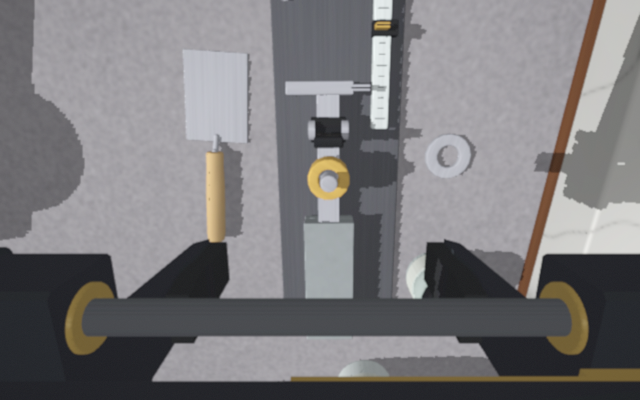

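Wrist view: ring at (328,178), post top (328,182), tab (328,130), shoe's pointer (362,88), rider (384,27). Aligned with the stop.

```bash
python3 - <<'E'
from h import *
s=load('w1'); im=s['pixels']
hsv=cv2.cvtColor(im,cv2.COLOR_RGB2HSV)
m=cv2.inRange(hsv,(12,110,60),(32,255,255)); m[:140]=0;m[210:]=0;m[:,:290]=0;m[:,360:]=0
c=max(cv2.findContours(m,0,1)[0],key=cv2.contourArea); print(cv2.minEnclosingCircle(c))
(u,v),rad=cv2.minEnclosingCircle(c); print('ring',ray(s,u,v,.058),np.linalg.norm(ray(s,u+rad,v,.058)-ray(s,u-rad,v,.058)))
print('posttop',ray(s,328,182,.075))
# leg axis: shoe ends, sleeve edges at row 260
for u,v,z in[(286,88,.036),(366,88,.036),(304,260,.037),(353,260,.037),(316,130,.075),(384,27,.036)]:print(u,v,ray(s,u,v,z).round(4))
a=cv2.resize(im[10:210,270:430,::-1],None,fx=3,fy=3,interpolation=cv2.INTER_CUBIC)
a[:]=a; cv2.imwrite('pics/c2.png',a)
E
```

```text
((328.2957763671875, 177.8028106689453), 21.636322021484375)
ring [0.57463492 0.04380345 0.058     ] 0.040596480105420156
posttop [0.57429702 0.04339401 0.075     ]
286 88 [0.5276 0.121  0.036 ]
366 88 [0.6023 0.128  0.036 ]
304 260 [ 0.5579 -0.0515  0.037 ]
353 260 [ 0.6098 -0.0466  0.037 ]
316 130 [0.5597 0.0878 0.075 ]
384 27 [0.612  0.1815 0.036 ]
```

View pics/c2.png

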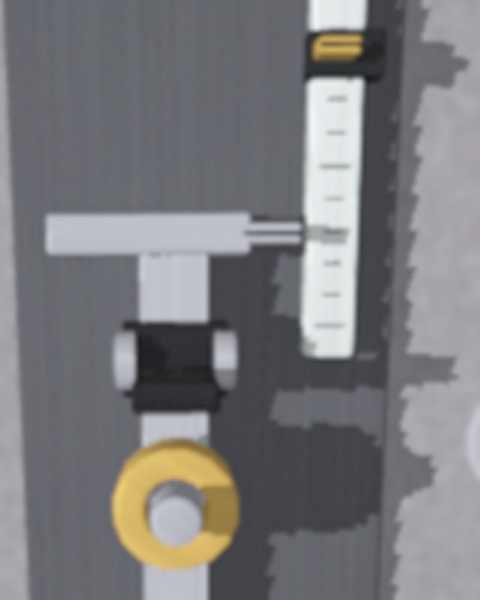

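```bash
python3 -m pendant '[[[3,3,30,0,0,0],[0,0,40,0,0,0],[0,0,40,0,0,0],[0,0,30,0,0,0],[0,0,20,0,0,0],[0,0,14,0,0,0],[0,0,0,0,0,0],[0,0,0,0,0,0]]]' -0.4 && python3 -m pendant '[[[0,0,0,0,0,0],[0,0,0,0,0,0],[0,0,0,0,0,0],[0,0,0,0,0,0],[0,0,0,0,0,0],[0,0,0,0,0,0],[0,0,0,0,0,0],[0,0,0,0,0,0]]]' 1 20; python3 - <<'E'
from h import *
s=load('w1')
a=ray(s,361.7,87.3,.036);b=ray(s,383.3,24.7,.036);p=np.array([.5745,.0437,.036])
y=np.array([-.094,.9956,0]);x=np.array([.9956,.094,0])
for q in(a,b,b-a+p):print(q.round(4),(q-p)@x,(q-p)@y)
E
```

```text
t: 3.65
ee_pos: [0.5754, 0.0436, 0.0528]
orientation: [0.001, 0.674, 0.738, 0.0]
wrist_force: [-0.6, 0.1, -0.4]
width: 0.0618
t: 4.65
ee_pos: [0.5737, 0.0436, 0.0519]
orientation: [-0.001, 0.674, 0.738, -0.001]
wrist_force: [-5.1, -1.9, 3.5]
width: 0.015
[0.5982 0.1283 0.036 ] 0.03152835433155963 0.08199547172608183
[0.6111 0.1833 0.036 ] 0.04954674789524119 0.13554464489301216
[0.5874 0.0987 0.036 ] 0.018018393563681567 0.05354917316693034
```

```bash
python3 - <<'E'
from h import *
w=snap('wrist','w2');t=snap('scene','s2')
a=w['pixels'][60:360,160:500,::-1]; b=t['pixels'][150:310,260:460,::-1]
b=cv2.resize(b,None,fx=2.2,fy=1.875,interpolation=cv2.INTER_CUBIC)
cv2.imwrite('pics/c3.png',np.hstack([a,b])); print(monitor.sense()['width'])
E
```

```text
0.014685322340639018
```

View pics/c3.png

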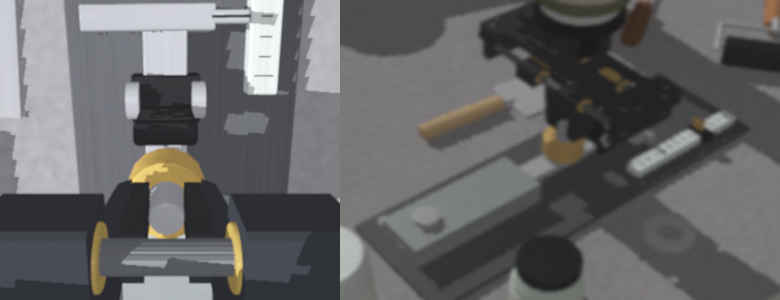

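```bash
python3 - <<'E'
from h import *
s=load('w2'); y=np.array([-.094,.9956,0]);x=np.array([.9956,.094,0])
p=np.array([.5745,.0437,0]);z=np.array([0,0,1])
for n,q in dict(ringTopFront=p+.02*y+.058*z,ringBotFront=p+.02*y+.032*z,ringL=p-.02*x+.058*z,ringR=p+.02*x+.058*z,posttop=p+.075*z,tip=np.array(tool()[0])-.011*z, tcp=tool()[0]).items(): print(n,q.round(3),proj(s,q).round(1),(proj(s,q)-[160,60]).round(1))
a=cv2.resize(s['pixels'][190:310,240:420,::-1],None,fx=4,fy=4,interpolation=cv2.INTER_CUBIC)
cv2.imwrite('pics/c4.png',cv2.convertScaleAbs(a,alpha=1.6,beta=20))
E
```

```text
ringTopFront [0.573 0.064 0.058] [326.2 217.5] [166.2 157.5]
ringBotFront [0.573 0.064 0.032] [326.3 202.3] [166.3 142.3]
ringL [0.555 0.042 0.058] [283.5 258.6] [123.5 198.6]
ringR [0.594 0.046 0.058] [369.3 258.3] [209.3 198.3]
posttop [0.574 0.044 0.075] [326.3 275.4] [166.3 215.4]
tip [0.574 0.044 0.041] [324.9 244.6] [164.9 184.6]
tcp [0.574 0.044 0.052] [324.8 253.3] [164.8 193.3]
```

View pics/c4.png

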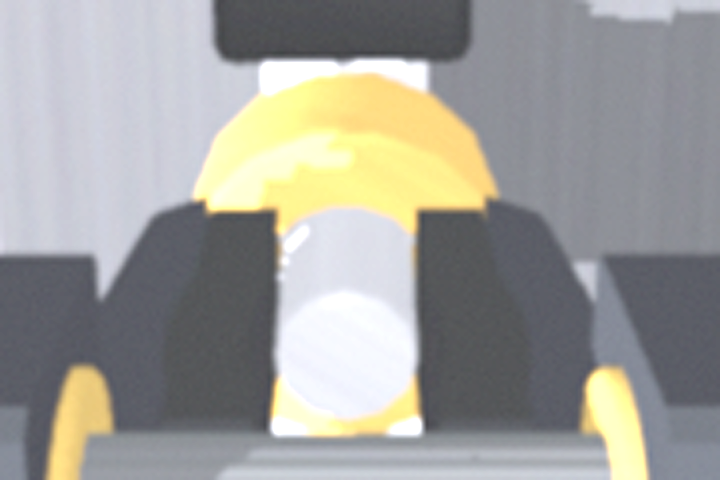

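Fingers closed on the post above the ring (gap 15 mm ≈ post): tips sit higher than I assumed. There is free room beside the ring, so I reopen and go lower.

```bash
python3 -m pendant '[[[0,0,0,0,0,0],[0,0,0,0,0,0],[0,0,0,0,0,0],[0,0,0,0,0,0],[0,0,0,0,0,0]]]' -0.4 && python3 -m pendant '[[[0,0,5,0,0,0],[0,0,5,0,0,0],[0,0,4,0,0,0],[0,0,0,0,0,0],[0,0,0,0,0,0]]]'; python3 -m pendant '[[[0,0,0,0,0,0],[0,0,0,0,0,0],[0,0,0,0,0,0],[0,0,0,0,0,0],[0,0,0,0,0,0],[0,0,0,0,0,0],[0,0,0,0,0,0]]]' 1 20
```

```text
t: 5.38
ee_pos: [0.5749, 0.0437, 0.052]
orientation: [-0.0, 0.675, 0.738, -0.0]
wrist_force: [-0.6, 1.1, -0.4]
width: 0.061
t: 6.0
ee_pos: [0.575, 0.0437, 0.0381]
orientation: [0.0, 0.675, 0.738, 0.0]
wrist_force: [0.0, -0.4, 0.2]
width: 0.0617
t: 6.88
ee_pos: [0.5749, 0.0437, 0.0381]
orientation: [0.0, 0.675, 0.738, 0.0]
wrist_force: [-0.1, -0.5, 2.0]
width: 0.039
```

```bash
python3 -m pendant '[[[0,0,-3,0,0,0],[0,0,-8,0,0,0],[0,0,-12,0,0,0],[0,0,-15,0,0,0],[0,0,-15,0,0,0],[0,0,-15,0,0,0],[0,0,-10,0,0,0],[0,0,0,0,0,0],[0,0,0,0,0,0]]]' 1 25; python3 - <<'E'
from h import *
s=snap('wrist','w3'); cv2.imwrite('pics/c5.png',s['pixels'][50:350,150:510,::-1])
t=load('top0')
m=cv2.inRange(cv2.cvtColor(t['pixels'],cv2.COLOR_RGB2GRAY),150,255)
m[:,:395]=0;m[:145]=0;m[:,505:]=0;m[235:]=0
c=max(cv2.findContours(m,0,1)[0],key=cv2.contourArea);(u,v),wh,an=cv2.minAreaRect(c);print(u,v,wh,an,ray(t,u,v,.012))
print(tool()[0])
E
```

```text
t: 8.0
ee_pos: [0.5746, 0.0437, 0.1156]
orientation: [-0.0, 0.675, 0.738, -0.0]
wrist_force: [-0.4, -0.9, -1.0]
width: 0.0388
454.09796142578125 190.84536743164062 (59.09314727783203, 56.554786682128906) 66.03750610351562 [ 0.48997377 -0.33258215  0.012     ]
[0.57462856 0.04370411 0.11546678]
```

View pics/c5.png

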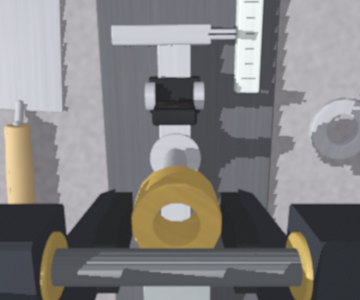

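```bash
python3 - <<'E'
from h import *
s=load('w3'); p=tool()[0]; Rm=R.from_rotvec(np.ravel(s['rvec'])).as_matrix()
for dz in(-.03,-.02,-.01,0,.01,.02,.03):
    q=p+[0,0,dz]; a=proj(s,q+[.02,.002,0])-proj(s,q-[.02,.002,0])
    print(dz,(proj(s,q)-[150,50]).round(1),'40mm px',a[0].round(1))
im=s['pixels'];m=cv2.inRange(cv2.cvtColor(im,cv2.COLOR_RGB2HSV),(12,110,40),(32,255,255));m[:,:275]=0;m[:,378:]=0;m[:200]=0;m[305:]=0
ys,xs=np.nonzero(m)
for r in range(ys.min(),ys.max()+1,6):
    k=xs[ys==r]; print(r-50,k.min()-150,k.max()-150,len(k))
E
```

```text
-0.03 [174.9 181.7] 40mm px 71.2
-0.02 [174.9 188.1] 40mm px 74.8
-0.01 [174.8 195.2] 40mm px 78.8
0 [174.7 203.1] 40mm px 83.2
0.01 [174.6 212. ] 40mm px 88.2
0.02 [174.5 222. ] 40mm px 93.8
0.03 [174.4 233.3] 40mm px 100.2
167 168 185 18
173 153 200 48
179 147 206 60
185 142 211 70
191 139 213 75
197 137 215 79
203 136 216 65
209 133 219 54
215 131 221 58
221 131 221 76
227 132 221 90
233 132 220 89
239 136 217 82
245 139 214 76
```

```bash
python3 -m pendant '[[[-12,-5,-5,0,0,0],[-25,-9,-5,0,0,0],[-37,-12,0,0,0,0],[-37,-12,0,0,0,0],[-37,-12,0,0,0,0],[-37,-12,0,0,0,0],[-37,-12,0,0,0,0],[-37,-12,0,0,0,0],[-37,-12,0,0,0,0],[-37,-12,0,0,0,0],[-22,-8,0,0,0,0],[-12,-5,0,0,0,0],[0,0,0,0,0,0],[0,0,0,0,0,0]]]' && python3 -m pendant '[[[0,0,20,0,0,0],[0,0,25,0,0,0],[0,0,25,0,0,0],[0,0,15,0,0,0],[0,0,10,0,0,0],[0,0,6,0,0,0],[0,0,0,0,0,0],[0,0,0,0,0,0]]]'
```

```text
t: 9.8
ee_pos: [0.4857, -0.3319, 0.1261]
orientation: [-0.0, 0.674, 0.739, 0.0]
wrist_force: [0.8, 1.2, 0.2]
width: 0.039
t: 10.8
ee_pos: [0.4857, -0.3331, 0.0256]
orientation: [0.001, 0.675, 0.738, -0.0]
wrist_force: [0.2, -0.8, -0.1]
width: 0.039
```

```bash
python3 -m pendant '[[[0,0,3,0,0,0],[0,0,3,0,0,0],[0,0,2,0,0,0],[0,0,0,0,0,0],[0,0,0,0,0,0]]]'; python3 -m pendant '[[[0,0,1,0,0,0],[0,0,1,0,0,0],[0,0,0,0,0,0]]]'
```

```text
t: 11.42
ee_pos: [0.4854, -0.3329, 0.0171]
orientation: [0.0, 0.675, 0.738, 0.0]
wrist_force: [0.9, -0.1, -0.6]
width: 0.0392
t: 11.8
ee_pos: [0.4854, -0.3329, 0.0149]
orientation: [-0.0, 0.675, 0.738, -0.0]
wrist_force: [-0.3, 0.1, -1.0]
width: 0.0391
```

```bash
python3 -m pendant '[[[0,0,0,0,0,0],[0,0,0,0,0,0],[0,0,0,0,0,0],[0,0,0,0,0,0],[0,0,0,0,0,0]]]' -0.3; python3 -m pendant '[[[0,0,-10,0,0,0],[0,0,-25,0,0,0],[0,0,-40,0,0,0],[0,0,-50,0,0,0],[0,0,-40,0,0,0],[0,0,0,0,0,0]]]' -0.3;  python3 - <<'E'
from h import *
s=snap('wrist','w4')
m=cv2.inRange(cv2.cvtColor(s['pixels'],cv2.COLOR_RGB2HSV),(12,110,60),(32,255,255));m[300:]=0
for c in cv2.findContours(m,0,1)[0]:
    if cv2.contourArea(c)>100:
        (u,v),r=cv2.minEnclosingCircle(c);print(u,v,r,ray(s,u,v,.03),np.linalg.norm(ray(s,u+r,v,.03)-ray(s,u-r,v,.03)))
g=cv2.inRange(cv2.cvtColor(s['pixels'],cv2.COLOR_RGB2HSV),(0,0,150),(180,60,255))
c=max(cv2.findContours(g,0,1)[0],key=cv2.contourArea); print(cv2.boundingRect(c),cv2.minAreaRect(c)); print(tool()[0])
E
```

```text
t: 12.42
ee_pos: [0.4854, -0.3329, 0.0151]
orientation: [0.0, 0.675, 0.738, -0.0]
wrist_force: [1.1, -0.8, -0.2]
width: 0.0571
t: 13.18
ee_pos: [0.4863, -0.3337, 0.1839]
orientation: [0.004, 0.675, 0.738, -0.0]
wrist_force: [-0.6, 0.1, -0.8]
width: 0.0574
489.7249450683594 294.7383117675781 14.897723197937012 [ 0.65916928 -0.43152863  0.03      ] 0.029577479988575475
163.2558135986328 295.1395263671875 14.769366264343262 [ 0.33819793 -0.45986295  0.03      ] 0.028987024272651356
324.6825256347656 181.62698364257812 21.88004493713379 [ 0.48631272 -0.332032    0.03      ] 0.03940319065170597
(232, 80, 183, 184) ((329.4206237792969, 173.283935546875), (164.38168334960938, 168.66390991210938), 78.5589599609375)
[ 0.48561676 -0.33303457  0.18152079]
```

View pics/w4.png

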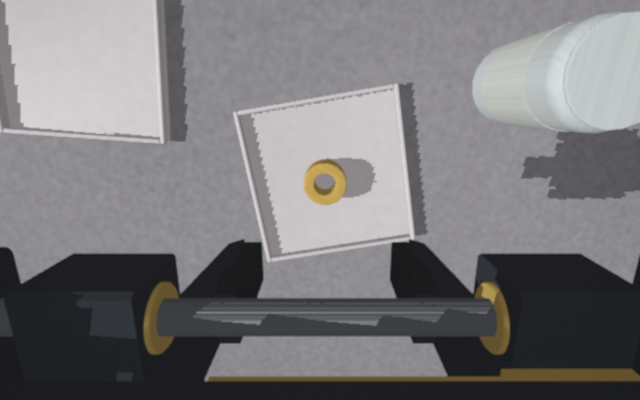

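Ring lies flat in the tray's middle (325,182). Next: to the post, jaws turned along the leg.

```bash
python3 -m pendant '[[[14,6,0,0,0,0],[30,10,0,0,0,0],[40,12,0,0,0,0],[40,12,0,0,0,0],[40,12,0,0,0,0],[40,12,0,0,0,0],[40,12,0,0,0,0],[40,12,0,0,0,0],[40,12,0,0,0,0],[35,12,0,0,0,0],[25,10,0,0,0,0],[0,0,0,0,0,10],[0,0,0,0,0,10],[0,0,0,0,0,10],[0,0,0,0,0,10],[0,0,0,0,0,10],[0,0,0,0,0,10],[0,0,0,0,0,10],[0,0,0,0,0,10],[0,0,0,0,0,10]]]' -1;python3 -m pendant '[[[0,0,0,0,0,0],[0,0,0,0,0,0]]]';  python3 - <<'E'
from h import *
p,r=tool();print(p,r.as_matrix().round(3),monitor.sense()['joint_positions'].round(2))
s=snap('wrist','w5'); y=np.array([-.089,.996,0])
for n,q in dict(posttop=[.5745,.0437,.075],mark=[.5982,.1283,.036],idx=[.6111,.1833,.036]).items():print(n,proj(s,q))
E
```

```text
t: 15.72
ee_pos: [0.5715, 0.0615, 0.1787]
orientation: [-0.0, 0.999, 0.042, -0.001]
wrist_force: [-0.4, -0.1, -0.4]
width: 0.0882
t: 15.98
ee_pos: [0.572, 0.061, 0.1794]
orientation: [-0.0, 0.999, 0.047, -0.001]
wrist_force: [0.2, -0.7, 0.2]
width: 0.0882
[0.57201288 0.06098691 0.17944389] [[ 0.996  0.094 -0.001]
 [ 0.094 -0.996  0.   ]
 [-0.001 -0.    -1.   ]] [-0.1   0.46  1.3   0.    1.38  1.38]
posttop [351.37490739 195.78106179]
mark [252.36405868 148.40386021]
idx [187.12452971 126.79233223]
```

View pics/w5.png

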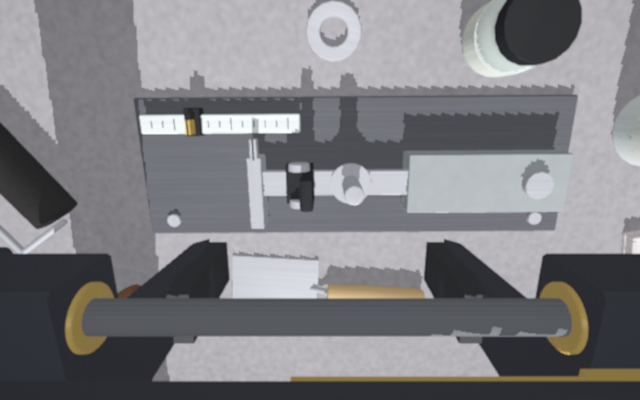

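```bash
python3 - <<'E'
from h import *
s=load('w5'); im=s['pixels']; g=cv2.cvtColor(im,cv2.COLOR_RGB2GRAY)
print('post',ray(s,353.5,190,.075), 'px/mm', proj(s,[.5745,.0437,.036])-proj(s,[.5745,.0537,.036]))
print('leg rows 142,147,152 cols 244-262');print(g[[142,147,152],244:263])
print('idx cols 183-200');print(g[[118,122,126,130],180:203]);
a=np.hstack([cv2.resize(im[100:165,170:300,::-1],None,fx=6,fy=6,interpolation=cv2.INTER_CUBIC)]);cv2.imwrite('pics/c6.png',a)
E
```

```text
post [0.57917403 0.0425969  0.075     ] px/mm [11.40620391  1.0504539 ]
leg rows 142,147,152 cols 244-262
[[118 118 117 120 145 182 193 156 127 173 201 186 142 113  92  79  78  77
   78]
 [119 118 118 119 130 171 203 189 133 162 203 197 161 124  98  81  79  79
   79]
 [120 120 120 119 131 173 207 193 137 151 199 205 180 139 109  87  79  80
   81]]
idx cols 183-200
[[250 250 249 232 170  84  53  57  61  59  50  49  53  51  50  54  57  56
   53  53  99 171 224]
 [246 246 246 242 225 181 120 154 188 167 134 125 125 118  98  66  56  56
   56  48  68 147 215]
 [251 251 251 251 242 204 137 125 168 175 141 123 122 123 109  76  58  57
   56  52  54 123 206]
 [250 251 251 251 245 223 172 117 156 185 160 129 124 123 116  90  64  57
   57  54  49 110 202]]
```

```bash
python3 - <<'E'
from h import *
s=load('w1');im=s['pixels']
for c in(379,383,387):print(c,[(r,*im[r,c]) for r in range(17,36)])
print([(r,*im[r,361]) for r in range(82,94)])
s5=load('w5');print([(c,*s5['pixels'][126,c]) for c in range(182,202)])
y=np.array([-.094,.9956,0]);x=np.array([.9956,.094,0])
for S,a,b in((s,(361.7,87.3),(383,24.7)),(s,(361.7,87.3),(383,23)),(s5,(252.2,147),(187,126)),(s5,(252.2,147),(191.5,126))):
    d=ray(S,*b,.036)-ray(S,*a,.036);print(d@x,d@y)
E
```

```text
379 [(17, np.uint8(227), np.uint8(234), np.uint8(233)), (18, np.uint8(215), np.uint8(222), np.uint8(222)), (19, np.uint8(170), np.uint8(178), np.uint8(178)), (20, np.uint8(99), np.uint8(100), np.uint8(99)), (21, np.uint8(124), np.uint8(103), np.uint8(68)), (22, np.uint8(181), np.uint8(153), np.uint8(88)), (23, np.uint8(187), np.uint8(157), np.uint8(89)), (24, np.uint8(133), np.uint8(109), np.uint8(67)), (25, np.uint8(164), np.uint8(135), np.uint8(77)), (26, np.uint8(200), np.uint8(169), np.uint8(94)), (27, np.uint8(176), np.uint8(147), np.uint8(80)), (28, np.uint8(136), np.uint8(110), np.uint8(60)), (29, np.uint8(109), np.uint8(91), np.uint8(54)), (30, np.uint8(76), np.uint8(67), np.uint8(53)), (31, np.uint8(52), np.uint8(52), np.uint8(53)), (32, np.uint8(49), np.uint8(51), np.uint8(53)), (33, np.uint8(50), np.uint8(51), np.uint8(52)), (34, np.uint8(46), np.uint8(48), np.uint8(50)), (35, np.uint8(99), np.uint8(103), np.uint8(104))]
383 [(17, np.uint8(225), np.uint8(231), np.uint8(231)), (18, np.uint8(208), np.uint8(215), np.uint8(215)), (19, np.uint8(153), np.uint8(160), np.uint8(161
[... 2816 characters left out ...]
t8(146), np.uint8(122), np.uint8(68)), (192, np.uint8(146), np.uint8(121), np.uint8(68)), (193, np.uint8(146), np.uint8(121), np.uint8(69)), (194, np.uint8(129), np.uint8(107), np.uint8(65)), (195, np.uint8(85), np.uint8(75), np.uint8(61)), (196, np.uint8(57), np.uint8(58), np.uint8(60)), (197, np.uint8(55), np.uint8(57), np.uint8(59)), (198, np.uint8(56), np.uint8(56), np.uint8(59)), (199, np.uint8(51), np.uint8(52), np.uint8(55)), (200, np.uint8(54), np.uint8(54), np.uint8(57)), (201, np.uint8(119), np.uint8(124), np.uint8(124))]
0.017749000168893355 0.05354928616789308
0.017691254666594273 0.05494059292638493
0.01747610911953845 0.053508575321648405
0.01747435963722568 0.04974791868308763
```

```bash
python3 -m pendant '[[[0,0,20,0,0,0],[0,0,30,0,0,0],[0,0,30,0,0,0],[0,0,22,0,0,0],[0,0,15,0,0,0],[0,0,7,0,0,0],[0,0,0,0,0,0],[0,0,0,0,0,0]]]' -0.59 20; python3 - <<'E'
from h import *
s=snap('wrist','w6');p,r=tool();print(p,r.as_matrix().round(3)[:,:2])
for n,q in dict(post=[.574,.0436,.075],mark=[.5982,.1283,.036],idx=[.6111,.1818,.036]).items():print(n,proj(s,q))
g=cv2.cvtColor(s['pixels'],cv2.COLOR_RGB2GRAY)
E
```

```text
t: 17.02
ee_pos: [0.5728, 0.0605, 0.0568]
orientation: [0.0, 0.999, 0.045, 0.001]
wrist_force: [-0.0, 0.8, 0.5]
width: 0.0703
[0.5727686  0.06048047 0.05676824] [[ 0.996  0.09 ]
 [ 0.09  -0.996]
 [ 0.001  0.   ]]
post [369.38618193 268.79018886]
mark [203.01270491 178.72304042]
idx [ 96.108945   144.19499674]
```

View pics/w6.png

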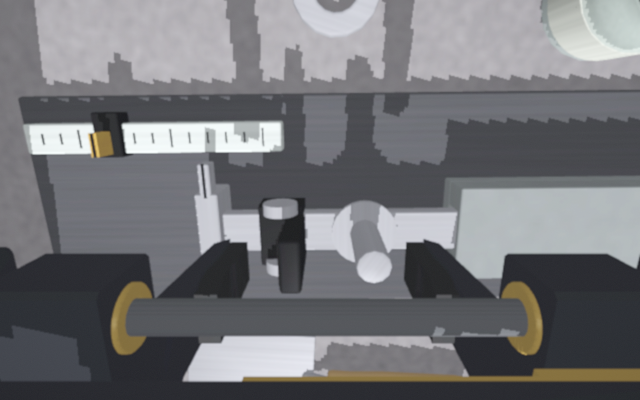

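```bash
python3 -m pendant '[[[0,0,4,0,0,0],[0,0,0,0,0,0],[0,-3,0,0,0,0],[0,-2,0,0,0,0],[0,-2,0,0,0,0],[0,0,0,0,0,0]]]' -0.364 20;python3 -m pendant '[[[0,-4,0,0,0,0],[0,-5,0,0,0,0],[0,-6,0,0,0,0],[0,-6,0,0,0,0],[0,-6,0,0,0,0],[0,-6,0,0,0,0],[0,-5,0,0,0,0],[0,-4,0,0,0,0],[0,-2,0,0,0,0],[0,0,0,0,0,0],[0,0,0,0,0,0]]]'
cat > lines.py <<'E'
from h import *
import sys
s=snap('wrist',sys.argv[1]); im=s['pixels']
g=cv2.cvtColor(im,cv2.COLOR_RGB2GRAY)
m=cv2.inRange(cv2.cvtColor(im,cv2.COLOR_RGB2HSV),(10,100,70),(32,255,255));m[210:]=0;m[:60]=0
ys,xs=np.nonzero(m);print('brass px',len(xs),xs.min(),xs.max(),ys.min(),ys.max())
u0,v0,u1=xs.min(),int(np.median(ys)),xs.max()
for v in(v0-4,v0,v0+4):print('idx row',v,u0-3,g[v,u0-3:u1+6])
for v in(168,174,180,186):print('leg row',v,195,g[v,190:222])
p,r=tool();print(p.round(4),monitor.sense()['width'],monitor.sense()['wrist_force'].round(1))
E
python3 lines.py w7
```

```text
t: 17.82
ee_pos: [0.5717, 0.0676, 0.052]
orientation: [0.0, 0.999, 0.045, -0.0]
wrist_force: [-0.6, -3.0, -0.6]
width: 0.0602
t: 19.2
ee_pos: [0.5676, 0.1117, 0.052]
orientation: [-0.0, 0.999, 0.045, -0.0]
wrist_force: [-3.0, -2.9, -0.2]
width: 0.0603
brass px 376 188 205 130 156
idx row 139 185 [253 249 234 208 167  95  80 150 198 204 184 144 126 127 126 127 127 125
 112  74  45  40  41  41  41  43]
idx row 143 185 [253 252 243 219 188 121  66 110 171 201 193 155 128 125 126 125 125 125
 116  89  54  41  42  41  43  41]
idx row 147 185 [253 253 248 232 202 154  86  83 156 201 200 173 137 125 126 127 126 127
 127 111  69  42  41  41  43  41]
leg row 168 195 [118 118 118 118 117 128 172 208 212 198 147  79  95 166 207 213 207 190
 161 133 127 128 127 116  94  79  79  79  79  78  80  79]
leg row 174 195 [120 120 120 121 120 118 130 168 202 211 193 123  67 117 179 208 210 201
 181 146 128 126 129 124 110  87  78  80  80  81  80  81]
leg row 180 195 [119 121 120 120 120 119 123 146 184 208 205 170  97  83 160 207 214 209
 195 169 138 126 129 129 121 101  83  80  79  81  80  81]
leg row 186 195 [119 119 120 120 120 119 118 126 162 199 212 200 148  82 108 173 209 213
 206 187 155 133 130 130 127 126 127 128 129 129 129 129]
[0.5676 0.1116 0.052 ] 0.05998554437341464 [-2.2 -2.2  0.3]
```

```bash
cat >> h.py <<'E'
def gap(s,leg,idx):
    d=ray(s,*idx,.036)-ray(s,*leg,.036); return (d@np.array([.0925,-.9957*-1*-1,0])*-1*1000).round(2),(d@np.array([.9957,.0925,0])*1000).round(2)
E
python3 -c "
from h import *
s=load('w7');print(gap(s,(201.9,174),(191,143)))
for a,b in (((201.9,174),(191,143)),):
  print(ray(s,*a,.036),ray(s,*b,.036))"
```

```text
(np.float64(3.87), np.float64(15.38))
[0.5964155  0.17841438 0.036     ] [0.61137084 0.18369006 0.036     ]
```

```bash
python3 -m pendant '[[[0,-2,0,0,0,0],[0,-1.9,0,0,0,0],[0,0,0,0,0,0],[0,0,0,0,0,0],[0,0,0,0,0,0]]]'; python3 lines.py w8
```

```text
t: 19.88
ee_pos: [0.5673, 0.1152, 0.052]
orientation: [0.0, 0.999, 0.045, -0.0]
wrist_force: [-3.3, -4.2, -0.4]
width: 0.0601
brass px 374 195 212 130 157
idx row 139 192 [253 242 219 204 176 106  73 138 190 205 191 148 126 127 127 127 127 124
 108  65  38  43  49  57  59  59]
idx row 143 192 [252 247 229 208 187 135  74 106 169 202 195 161 131 124 125 125 126 124
 112  78  47  43  49  58  59  57]
idx row 147 192 [254 252 239 209 195 165  96  79 150 197 202 179 141 125 125 127 127 126
 118  90  55  42  47  56  60  58]
leg row 168 195 [118 119 119 119 117 130 175 209 212 196 146  79  95 165 206 212 206 189
 160 133 127 128 127 117  92  80  78  78  79  79  79  79]
leg row 174 195 [120 120 119 120 120 119 129 167 202 211 192 123  67 118 178 209 211 202
 181 146 128 128 129 125 111  87  80  81  80  79  81  80]
leg row 180 195 [121 120 120 120 121 119 123 146 185 208 205 170  96  84 161 207 214 209
 195 170 138 128 129 128 121  99  83  80  81  81  80  81]
leg row 186 195 [120 120 120 120 120 120 119 126 161 198 212 200 148  83 107 174 209 213
 206 187 156 134 128 130 128 125 122 122 123 124 122 123]
[0.5673 0.1152 0.052 ] 0.05990004245223927 [-3.5 -2.8 -0.7]
```

```bash
python3 -m pendant '[[[0,1,0,0,0,0],[0,1,0,0,0,0],[0,1,0,0,0,0],[0,0,0,0,0,0]]]' -0.227; python3 lines.py w9|grep -v 'row 1[348][0-9] *192'; python3 -c "
from h import *
print(gap(load('w8'),(201.9,174),(198.1,143)))"
```

```text
t: 20.42
ee_pos: [0.5678, 0.1121, 0.052]
orientation: [0.0, 0.999, 0.045, 0.0]
wrist_force: [-2.1, -4.5, -0.7]
width: 0.054
brass px 380 189 206 131 157
idx row 140 186 [254 249 234 208 167  96  79 150 197 204 185 145 126 127 127 126 126 124
 111  72  44  42  48  57  58  58]
idx row 144 186 [252 252 243 220 189 127  69 105 169 201 193 156 129 125 125 125 126 125
 116  88  54  41  48  56  59  58]
idx row 148 186 [253 253 247 231 202 155  86  83 156 201 200 172 138 125 126 127 127 127
 125 109  66  41  47  56  58  59]
leg row 168 195 [157 194 207 195 144  78  93 164 206 210 205 188 158 133 126 128 127 120
 100  82  78  79  80  79  79  79  78  79  79  78  78  79]
leg row 174 195 [131 168 202 211 192 122  66 117 179 209 211 201 181 146 128 127 130 127
 115  91  81  80  80  80  80  79  81  80  80  80  80  79]
leg row 180 195 [123 145 185 207 204 170  96  83 160 207 214 209 196 171 139 128 129 129
 124 107  86  80  80  80  80  81  79  80  80  80  81  79]
leg row 186 195 [119 131 173 209 214 199 147  82 107 174 209 213 206 189 159 135 130 129
 128 124 116 111 113 116 117 117 117 117 118 118 118 118]
[0.5678 0.1121 0.052 ] 0.05376632112801795 [-1.9 -3.6 -0.8]
(np.float64(0.4), np.float64(15.37))
```

```bash
python3 -m pendant '[[[0,1,0,0,0,0],[0,1,0,0,0,0],[0,1,0,0,0,0],[0,1,0,0,0,0],[0,0,0,0,0,0]]]' -0.045; python3 lines.py w10
```

```text
t: 21.1
ee_pos: [0.5681, 0.1081, 0.052]
orientation: [0.0, 0.999, 0.045, 0.0]
wrist_force: [-1.2, -4.7, -1.3]
width: 0.0465
brass px 393 181 198 131 157
idx row 140 178 [253 247 228 198 146  78  92 162 203 199 170 136 127 127 127 126 127 126
 115  83  51  42  48  57  58  57]
idx row 144 178 [252 250 238 214 183 113  68 125 181 201 188 146 125 125 125 125 125 125
 120 100  59  39  48  56  57  58]
idx row 148 178 [253 253 246 227 197 144  78  93 163 202 198 167 134 125 126 127 127 127
 126 113  77  47  46  55  57  57]
leg row 168 195 [204 211 206 193 167 136 126 127 128 127 115  91  79  79  79  79  78  79
  79  79  79  78  78  79  80  78  78  78  78  82  85  85]
leg row 174 195 [173 208 212 205 188 158 132 127 129 130 123 106  86  79  80  80  80  80
  81  80  80  80  81  80  81  81  80  81  80  79  81  79]
leg row 180 195 [128 185 210 210 200 179 145 129 128 130 128 119  97  82  81  80  80  80
  80  81  79  80  81  80  80  80  80  80  78  80  80  80]
leg row 186 195 [ 85 161 207 214 209 195 170 139 129 129 128 127 121 115 116 117 116 117
 117 117 117 118 119 118 118 116 112 101  85  80  80  80]
[0.5682 0.1081 0.052 ] 0.046484707032228234 [-1.5 -3.8 -0.8]
```

```bash
sed -i "s/190:222/165:205/;s/(168,174,180,186)/(174,)/;s/v,195,g/v,165,g/;s/(v0-4,v0,v0+4)/(144,)/" lines.py; python3 -m pendant '[[[0,1,0,0,0,0],[0,1,0,0,0,0],[0,1,0,0,0,0],[0,0.5,0,0,0,0],[0,0,0,0,0,0]]]' 0.136; python3 lines.py w11
```

```text
t: 21.78
ee_pos: [0.5685, 0.1047, 0.0521]
orientation: [0.0, 0.999, 0.045, 0.0]
wrist_force: [-0.7, -4.1, -2.8]
width: 0.038
brass px 397 174 192 131 157
idx row 144 171 [252 250 238 211 174 104  67 125 181 202 188 146 125 125 125 125 125 126
 125 112  77  47  40  46  55  59  58]
leg row 174 165 [120 120 119 120 120 119 120 120 120 125 154 192 209 196 138  72  97 167
 207 213 206 190 161 134 127 127 129 127 117  95  82  80  80  80  80  81
  80  80  80  81]
[0.5685 0.1047 0.052 ] 0.03810167377333784 [-0.6 -2.9 -1.4]
```

```bash
python3 -m pendant '[[[0,1,0,0,0,0],[0,1,0,0,0,0],[0,1,0,0,0,0],[0,0.6,0,0,0,0],[0,0,0,0,0,0]]]' 0.3; python3 lines.py w12; python3 -m pendant '[[[0,0.2,0,0,0,0],[0,0,0,0,0,0],[0,0,0,0,0,0],[0,0,0,0,0,0],[0,0,0,0,0,0],[0,0,0,0,0,0]]]' 1 20; python3 lines.py w13
```

```text
t: 22.45
ee_pos: [0.5688, 0.1011, 0.0521]
orientation: [0.0, 0.999, 0.045, 0.0]
wrist_force: [0.3, -4.4, -2.3]
width: 0.0312
brass px 409 166 185 131 157
idx row 144 163 [253 252 246 229 199 146  80  84 157 200 199 172 136 125 125 126 125 125
 126 126 115  82  51  39  44  55  57  58]
leg row 174 165 [119 120 126 164 201 211 193 124  66 112 176 209 212 204 187 157 132 126
 129 130 128 118  97  82  81  81  81  81  81  80  81  80  81  81  80  81
  81  80  81  81]
[0.5688 0.1011 0.052 ] 0.030763543928940564 [-0.3 -3.7 -0.9]
t: 23.25
ee_pos: [0.5688, 0.1009, 0.0521]
orientation: [0.0, 0.999, 0.045, 0.0]
wrist_force: [0.1, -3.5, -2.0]
width: 0.0289
brass px 404 166 184 131 157
idx row 144 163 [253 252 244 220 189 127  69 105 168 202 196 161 132 126 126 125 126 126
 126 125 112  78  59  54  56  57  58]
leg row 174 165 [124 150 188 209 198 148  79  91 164 207 213 208 193 166 138 127 129 130
 129 124 106  86  80  80  81  81  81  80  81  80  80  80  80  80  81  80
  79  81  80  80]
[0.5688 0.1009 0.0521] 0.02852696392226875 [ 1.1 -3.3 -1.6]
```

```bash
python3 - <<'E'
from h import *
s=load('w13');print(gap(s,(171.4,174),(169.2,144)))
t=snap('top','t2')
m=cv2.inRange(cv2.cvtColor(t['pixels'],cv2.COLOR_RGB2HSV),(12,110,60),(32,255,255));m[:,:410]=0;m[:150]=0;m[230:]=0;m[:,500:]=0
ys,xs=np.nonzero(m);print('ring in tray',len(xs),ray(t,xs.mean(),ys.mean(),.02))
a=s['pixels'][100:340,100:480,::-1];b=cv2.resize(t['pixels'][100:260,130:510,::-1],None,fx=1,fy=1.5)
cv2.imwrite('pics/fin.png',np.hstack([a,b]))
E
```

```text
(np.float64(-0.67), np.float64(14.89))
ring in tray 194 [ 0.48656623 -0.3361519   0.02      ]
```

View pics/fin.png

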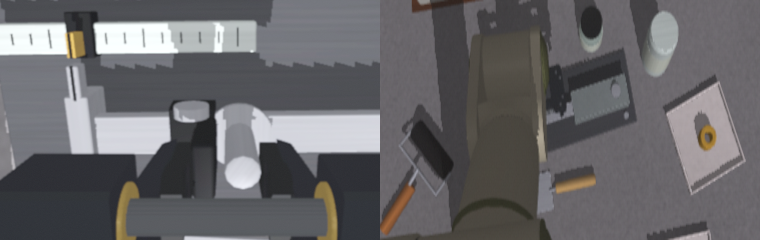

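Lines meet (leg line about 0.7 mm past the rider's), the tab is against the post with the fingers on both, and the ring is in the tray. Handing in.

```bash
python3 -c "
from h import *
print(hand_in()); s=monitor.sense(); print(s['t'],s['width'],s['ee_pos'])"
```

```text
the job is handed in; nothing more can be done
None
the job is handed in; nothing more can be done
```

I handed the job in at about 23 s of the 51 s allowed. No verdict came back.

**What I did:**
- **Ring:** I lifted the brass ring off the post and set it down in the rightmost tray.
- **Leg and lever:** I pushed the post's sleeve side to draw the leg out to the rider's line with the lever open. I then closed the lever in small steps, moving the hand to keep the lines together. The job ended with the fingers squeezing post and tab at 20 N.

**Last checks:**
- **Lines:** with the lever open, the leg line was 0.4 mm short of the index line. At the end it was about 0.7 mm past it, inside the 4 mm limit.
- **Lever:** the fingers read 28.5 mm apart. The closed distance is given as 30 mm, so I take the lever as fully shut. I had no direct reading of the lever or of the force on each finger.
- **Ring in tray:** its centre was about 5 mm from the middle of the tray, lying flat and untouched.
- **Other things:** the rider stayed in place as far as the wrist camera shows. The ink jar, can, brayer and knife looked undisturbed in the last top view. The arm hid the washer and screwdriver there, so I did not check them at the end.

**What went wrong or disagreed:**
- **First grasp:** it missed the ring and closed on the post above it, although the stated tip length should have put the fingers beside the ring. I reopened, went 14 mm lower, and that grip held.
- **Direction of the hand:** the task says to move the hand out along +y while squeezing. The finger geometry called for moving it in, towards -y. I did that, and the camera showed the lines staying together at each step.

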